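# Gauge the bead bed of the drying unit

## Task

Check how far the desiccant beads have settled in the drying unit: take the dip gauge from its rest, slide it plunger end first down the unit's slanting guide tube, without forcing it, until its collar stops flat against the mouth of the tube, then draw it right out. Finish still holding the gauge level, with the plunger tip over the open register and about a hand's breadth above the page, the plunger left just as the beads set it, so that it can be read there. The program ends while the gauge is held; leave the sample pot and the dropper bottle where they stand.

Things in the scene. Friction and masses are not known exactly. Their poses are not given: they have to be found in the camera images.
- gauge: Loose dip gauge, 0.11 kg. Its x axis runs along it to the plunger; origin on the axis, in the collar's seat face. Along x in mm: square blue handle 16 x 16 from -86 to -8 (grip its upright flats near -45), brass collar 29 diameter from -8 to 0, steel rod 9 diameter to 70 (last 3 tapered to 7), thin plunger to 92. At the start it lies level in its rest, axis 50 mm above the bench.
- collar_seat (a point): Middle of the collar's flat seat face on the gauge (same point as the gauge's origin).
- plunger_tip (a point): Rounded red tip of the plunger (6 mm diameter), 92 mm ahead of the collar's seat face when fully out.
- plunger (a joint): How far the plunger is pushed back into the rod, m: 0 fully out (as at the start), 0.021 at most. It slides stiffly, at about 1.5 N, and stays where it was pushed: this is the reading.
- rest: Fixed grey rest, base plate 150 x 50 x 7 mm, two forked posts 34 mm wide, 8 mm thick, 53 and 57 mm high. Origin: on the bench, below the gauge's origin as it lies there; same x direction. One post holds the handle's rear end (x = -76 mm), the other the rod (x = +40 mm). The gauge lifts straight up.
- dryer: Fixed drying unit: white sheet-metal hopper 130 deep x 140 wide x 135 mm high (154 with its black filler cap), orange beads behind a window low in its front. Origin: middle of its underside; its front faces its -x, is upright to 52 mm, then slopes back to the top. The guide tube stands square out of the slope, on the middle line.
- guide: Steel guide tube, 40 mm out of the unit's slope. Origin: middle of the mouth, 118 mm above the bench; z is the tube's axis, out of the mouth, 35 degrees above level, to the unit's front. Bore 13 mm, flared to 20 mm at the mouth (last 5 mm), rim 25 mm outside. The gauge goes in along -z till its seat face rests on the rim; beads meet the plunger 8 to 20 mm before that.
- bed (a joint): Height of the bead surface below the tube, m, fixed during a run: 0 = 84 mm below the mouth along the axis, 0.012 = 72 mm below it. With the collar home the plunger is pushed in by 8 mm plus this.
- register: Fixed open register (ledger), 252 x 316 x 30 mm. Origin: middle of its underside; x is the height of the pages, y runs across both pages, the page surface is up to 30 mm above the origin.
- microscope_top (a point): Marks the fixed microscope, an obstacle: a point at the back of its limb, 0.27 m above the bench. It stands from here 0.25 m towards the robot, 60 mm to either side of this point up to the stage (0.16 m high) and limb; its head, with eyepieces turned away to the left (+y), stands 90 to 130 mm nearer the robot than this point, 0.38 m high, reaching 0.2 m to the left.
- pot: Loose white sample pot, 46 mm diameter, 66 mm high. Origin: middle of its underside. Leave alone.
- oil_bottle: Loose brown dropper bottle, 38 mm diameter, 124 mm high. Origin: middle of its underside. Leave alone.

How it is judged:
By the outcome, as a careful person would: the job done as asked, in the order asked, and still so for the second after the job is handed in, while the arm keeps its last pose, push and grip.
It also fails if it takes over 54 s, if anything falls off the work surface, if the arm or the gripper's body presses on something with over 40 N, if the wrist force passes 120 N, or if a joint passes its speed limit or range.

## Robot

A 6-joint arm with a two-finger parallel gripper is mounted at the origin on a cart in front of the work surface, level with it; the furniture and walls round the work are solid. World frame = base frame: x ahead of the robot, y to its left, z up, the work surface at z = 0. Lengths are in mm, angles in rad, forces in N, time in s.
With the tool pointing down it reaches from about 250 to 775 mm from the base axis. Payload 4 kg.
Tool frame: the origin (TCP) lies at the centre of the arm's flange, where the gripper is bolted on; the fingertips stand r.tip_extent ahead of it and the grasp point (between the pads) lies 155 mm ahead of it (r.tip_extent is the distance from the TCP to the fingertips, in mm); z points along the fingers, y is the line along which they close (so a half turn about z gives the same grasp; the last joint's range is limited). The gripper opens to 85 mm and grips with 20 to 120 N. Pads are 22 mm wide; open, the fingers measure 114 mm over their backs; the gripper's body (76 mm by 85 mm) begins 54 mm behind the grasp point. The pads swing forward as they close: fully open they stand 13 mm farther back than shut.
Start: joints at [-1.312, 0.087, 1.371, -0, 1.684, -0.103], TCP at [194.671, -514.396, 404.741] pointing down, gripper open.
Joint ranges: [-3.1, 3.1], [-0.76, 2.03], [0.27, 2.55], [-1.08, 4.22], [0.17, 2.65], [-2.57, 2.57]. Speed limits (rad/s): [2.79, 2.79, 3.14, 3.14, 3.14, 3.14].

## Interface

Orientations are given as a unit quaternion [x, y, z, w].
In Python, from cell import r gives the robot as it stands.
- The arm moves only by the tool jog_arm, never from a script. Its argument "moves" is text: rows parted by semicolons, each of 5 numbers parted by spaces: the shift along the world's x, y, z as a fraction of full scale, then the turn about the world's z as a fraction of full scale, then the gripper command: -1 is fully open, 1 is shut, values between are in proportion. In form: dx dy dz yaw claw; .... A call has 1 to 5 rows; each row is the pose to reach, as a shift and turn from the pose commanded when the call began, turning the shorter way round; what a row does not reach only later rows make up. Full scale, the value 1, is 0.1 m for a shift and 180 degrees for a turn. A row lasts 1/8 s, in which the tool goes at most 62.5 mm and 10.7 degrees, less where a joint would pass 70% of its speed; a pose out of reach is approached as far as the arm can. A call with a number of a shift or a turn outside -1 to 1 is refused whole. A call with a gripper value outside its range is refused whole. The fingers move at their own pace and stop on an object; "newtons" is the grip in N (left out, the last holds). Time passes only in rows, so rows that repeat a pose let the fingers close. It gives the time, the measured TCP pose, the force, the opening and the grip force at its end, in the units of the state.
- r.get_obs(): the state, without advancing time (a new reading comes with each control period).
- r.read_camera(name): name is "scene" or "top" or "wrist"; returns the picture (420x560x3 uint8, red, green, blue); there is no depth.
- r.camera_params(name): a dict with "K" (3x3 intrinsics, pixels), "D" ([k1, k2, p1, p2, k3] as OpenCV has them; the pictures are not rectified), "extrinsics" (4x4, takes a point from world to camera coordinates). Camera axes: x right, y up, looking along -z (the intrinsics and any distortion apply to the point x, -y, -z); pixel columns grow to the right and rows downward; lengths in mm; the calibration is good to about 2 mm. A picture is of the moment at which its call begins: read the wrist's pose just before it. camera_params takes no time and is no camera call; for the wrist camera it gives the pose at the moment of the call.
- r.job_done(): hands the job in; it is judged then, once.
The state is a dict: "time_s": time; "joint_positions": joint angles; "joint_velocities": joint speeds; "tau": joint torques, N m; "tool_pos": TCP position; "tool_rot": TCP orientation; "ft_force": force on the tool from outside, world axes, zero at the start; "moment": the same for the moment, N m; "grip_width": finger opening in mm; "gripper_force": force on a finger pad.
Only numpy, scipy, OpenCV 4.12 (cv2) and the standard library are available. Lean on these libraries where they do the work, as an engineer would, in place of code of your own. Each camera call takes 0.05 s, during which the arm holds its last target. There are 200 camera calls.

## Working session

There is one attempt and no reset: what is moved stays moved. The work goes in short steps, Python scripts to look and compute and a tool call to move; the robot and the scene stay as the last step left them, time stands still between calls to the robot, and variables do not carry over. Pictures are saved under pics/ and viewed, at most 10 in all, crops included, and the job is handed in when it is done.

Besides the shell and the picture viewer there is one more tool, called after ">>>" as a command line: name --argument value ..., lists and objects as JSON in quotes. jog_arm: Moves the arm, as the interface text tells. Shift numbers are shares of 0.1 m and turn numbers shares of 180 degrees, none past 1 either way. Its arguments: {"type":"object","properties":{"moves":{"type":"string"},"newtons":{"type":"number"}},"required":["moves"]}

```bash
ls; mkdir -p pics
cat > h.py <<'E'
import numpy as np, cv2
from cell import r
def cam(name):
    p=r.camera_params(name); return np.array(p["K"],float),np.array(p["D"],float),np.array(p["extrinsics"],float)
F=np.diag([1,-1,-1.])
def proj(c,P):
    K,D,E=c; P=np.atleast_2d(np.array(P,float)); Pc=(P@E[:3,:3].T+E[:3,3])@F
    return cv2.projectPoints(Pc.reshape(-1,1,3),np.zeros(3),np.zeros(3),K,D)[0][:,0]
def ray(c,uv):
    K,D,E=c; n=cv2.undistortPoints(np.array(uv,float).reshape(-1,1,2),K,D)[:,0]
    d=np.c_[n,np.ones(len(n))]@F@E[:3,:3]; o=-E[:3,:3].T@E[:3,3]
    return o,d/np.linalg.norm(d,axis=1,keepdims=True)
def onz(c,uv,z):
    o,d=ray(c,uv); z=np.broadcast_to(z,(len(d),)); return o+d*((z-o[2])/d[:,2])[:,None]
def tri(cs,uvs):
    A=np.zeros((3,3));b=np.zeros(3)
    for c,uv in zip(cs,uvs):
        o,d=ray(c,[uv]);M=np.eye(3)-np.outer(d[0],d[0]);A+=M;b+=M@o
    return np.linalg.solve(A,b)
def shot(name,fn):
    im=r.read_camera(name); cv2.imwrite(fn,im[:,:,::-1]); return im
E
python3 - <<'E'
from h import *
a=shot("scene","pics/s0.png");b=shot("top","pics/t0.png")
np.set_printoptions(precision=3,suppress=True)
o=r.get_obs();print(o["tool_rot"],r.tip_extent,o["ft_force"],o["grip_width"],o["time_s"])
for n in("scene","top","wrist"):
    K,D,E=cam(n);print(n,K[0,0],D,(-E[:3,:3].T@E[:3,3]),-E[2,:3])
E
```

```text
pics
[ 0.984  0.18  -0.    -0.001] 173.4 [ 0.054 -0.515 -0.349] 85.3563374020372 0.1
scene 380.9454938658185 [-0.004  0.     0.     0.     0.   ] [ 593.379 -951.368  783.223] [-0.034  0.763 -0.645]
top 458.2059624586218 [-0.078  0.     0.     0.     0.   ] [ 378.866 -225.733 1301.264] [ 0.154 -0.011 -0.988]
wrist 305.96495177534746 [-0.022  0.     0.     0.     0.   ] [ 266.635 -487.288  372.711] [-0.278 -0.104 -0.955]
```

View pics/s0.png

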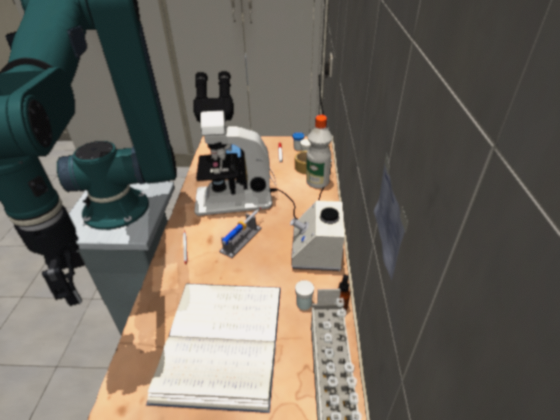

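View pics/t0.png

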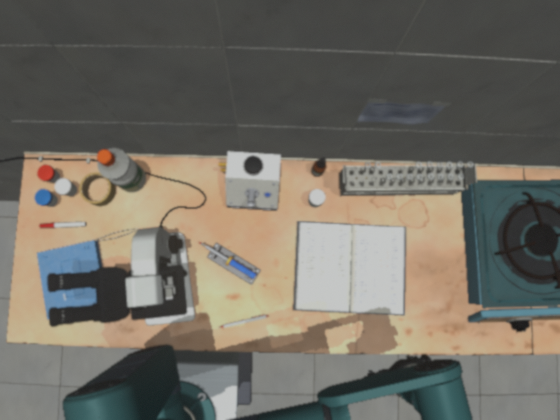

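Run:
```python
import cv2,numpy as np
a=cv2.imread("pics/t0.png")[145:295,190:290];b=cv2.imread("pics/s0.png")[190:280,210:355]
a=cv2.resize(a,None,fx=4,fy=4,interpolation=cv2.INTER_CUBIC);b=cv2.resize(b,None,fx=2.75,fy=2.75,interpolation=cv2.INTER_CUBIC)
c=np.zeros((600,800,3),np.uint8);c[:,:400]=a;c[:b.shape[0],400:400+b.shape[1]]=b[:,:400]
cv2.imwrite("pics/c0.png",c)
```

```text
(no output)
```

View pics/c0.png

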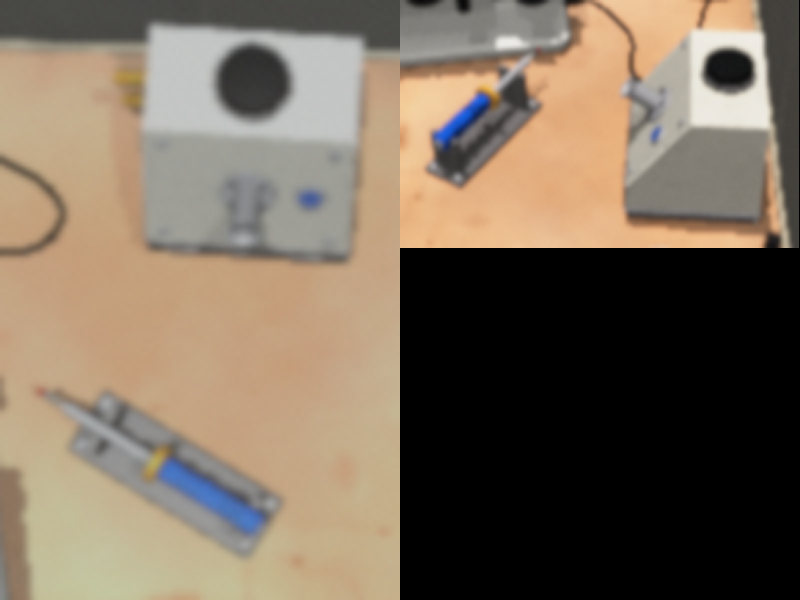

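Run:
```python
from h import *
np.set_printoptions(precision=1,suppress=True)
c=cam("top");s=cam("scene")
f=lambda L:np.array(L,float)/4+[190,145]
print("gauge tip, collar seat, rear",onz(c,f([(40,391),(152,458),(258,523)]),[50,50,58]))
print("roof",onz(c,f([(150,25),(363,38),(147,132),(358,143)]),135))
print("cap",onz(c,f([(253,82)]),154))
print("front bottom",onz(c,f([(148,246),(347,260)]),0))
print("mouth",onz(c,f([(243,236)]),118), "rim top",onz(c,f([(246,183)]),118))
g=lambda u,v:(210+(u-400)/2.75,190+v/2.75)
print("tri tip",tri([c,s],[f([(40,391)])[0],g(531,58)]), "rear",tri([c,s],[f([(258,523)])[0],g(440,132)]),"mouth",tri([c,s],[f([(243,236)])[0],g(628,90)]))
o=r.get_obs(); im=r.read_camera("wrist");
q=[(227,222),(281,227)]
print("register corners",onz(c,[(299,222),(406,226),(404,314),(294,311)],30))
print("pot,bottle",onz(c,[(317,198),(319,168)],[66,124]))
print("scope top?",onz(c,[(150,232)],270))
```

```text
gauge tip, collar seat, rear [[ 479.5  -47.4   50. ]
 [ 436.  -125.7   50. ]
 [ 394.  -199.3   58. ]]
roof [[ 715.3 -120.   135. ]
 [ 710.5 -260.2  135. ]
 [ 643.2 -121.   135. ]
 [ 639.8 -258.5  135. ]]
cap [[ 673.8 -189.5  154. ]]
front bottom [[ 590.  -113.     0. ]
 [ 583.7 -256.3    0. ]]
mouth [[ 579.2 -185.1  118. ]] rim top [[ 614.6 -185.9  118. ]]
tri tip [476.9 -46.7  38.8] rear [ 395.5 -199.    65.7] mouth [ 582.2 -184.5  112.1]
register corners [[ 546.7 -318.7   30. ]
 [ 543.3 -621.9   30. ]
 [ 298.9 -612.7   30. ]
 [ 301.5 -309.2   30. ]]
pot,bottle [[ 609.7 -364.5   66. ]
 [ 679.8 -362.6  124. ]]
scope top? [[482.9  35.9 270. ]]
```

The top view shows the rest and gauge at about (228,260) with the plunger up-left at (200,243). The dryer roof spans about (227–281, 151–181), with the tube mouth near (251,204). I'll head over the gauge for a closer wrist look.

>>> jog_arm --moves "0.55 0.87 -0.2 0.055 -1; 0.55 0.87 -0.2 0.055 -1" --newtons 25

```text
time_s: 0.4
tool_pos: [250.2, -426.0, 383.7]
tool_rot: [0.964, 0.264, 0.0, -0.001]
ft_force: [-0.3, 0.1, 0.3]
grip_width: 85.5
gripper_force: 0.0
```

>>> jog_arm --moves "0.55 0.87 -0.2 0.055 -1; 0.55 0.87 -0.2 0.055 -1"

```text
time_s: 0.65
tool_pos: [305.3, -338.3, 363.8]
tool_rot: [0.938, 0.347, 0.0, -0.001]
ft_force: [1.2, -0.3, 0.6]
grip_width: 85.6
gripper_force: 0.0
```

>>> jog_arm --moves "0.55 0.87 -0.2 0.055 -1; 0.55 0.87 -0.2 0.055 -1"

```text
time_s: 0.9
tool_pos: [360.3, -251.2, 343.9]
tool_rot: [0.904, 0.427, 0.0, -0.0]
ft_force: [0.8, 1.0, -0.7]
grip_width: 85.9
gripper_force: 0.0
```

>>> jog_arm --moves "0.55 0.87 -0.2 0.055 -1; 0.55 0.87 -0.2 0.055 -1; 0.55 0.87 -0.2 0.055 -1; 0.55 0.87 -0.2 0.055 -1"

```text
time_s: 1.4
tool_pos: [414.5, -166.6, 324.7]
tool_rot: [0.865, 0.503, -0.0, 0.0]
ft_force: [0.1, 0.2, 0.4]
grip_width: 85.2
gripper_force: 0.0
```

Run:
```python
from h import *
o=r.get_obs();c=cam("wrist");im=shot("wrist","pics/w1.png")
print(o["tool_pos"],o["tool_rot"],o["joint_positions"],o["time_s"])
import pickle;pickle.dump(c,open("w1.pkl","wb"))
# predicted seat/tip/rear pixels
print(proj(c,[[436,-126,50],[479,-47,50],[394,-199,50]]))
```

```text
[ 414.51873893 -166.62779657  324.67650451] [ 8.64524581e-01  5.02590395e-01 -3.60725778e-04  1.14717258e-04] [-5.08991762e-01 -1.15408366e-01  1.73010382e+00 -7.38286888e-04
  1.52706782e+00  8.65182229e-03] 1.4
[[271.29079323 155.1067142 ]
 [268.65773885  27.50610257]
 [271.02681669 252.42199102]]
```

View pics/w1.png

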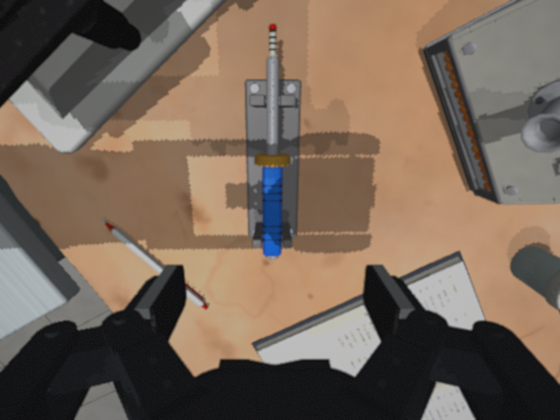

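The wrist view shows the gauge axis at column 272: tip (272,27), collar front edge (272,155), handle rear (272,255). The tube mouth is at the right edge, around (547,130).

Run:
```python
from h import *
import pickle
np.set_printoptions(precision=1,suppress=True)
c=pickle.load(open("w1.pkl","rb"))
P=onz(c,[(272,28),(272,156),(272,257),(272,171)],[50,50,58,58]);print(P)
d=P[0]-P[2];print(np.degrees(np.arctan2(d[1],d[0])),np.linalg.norm((P[0]-P[1])[:2]),np.linalg.norm((P[1]-P[2])[:2]))
print("mouth",onz(c,[(547,130)],118),"mouth pred px",proj(c,[[582,-186,118]]))
print("hopper front-left bottom",onz(c,[(494,203),(426,47)],[52,52]))
```

```text
[[ 480.9  -48.4   50. ]
 [ 436.1 -126.9   50. ]
 [ 394.5 -199.9   58. ]
 [ 431.  -136.1   58. ]]
60.30481664563456 90.31749146865558 84.00417221543272
mouth [[ 583.9 -183.3  118. ]] mouth pred px [[545.1 135.9]]
hopper front-left bottom [[ 577.7 -251.    52. ]
 [ 571.  -113.4   52. ]]
```

>>> jog_arm --moves "0.01 0.03 -0.5 0 -1; 0.01 0.03 -0.9 0 -1; 0.01 0.03 -0.9 0 -1" --newtons 25

```text
time_s: 1.82
tool_pos: [413.8, -163.8, 231.8]
tool_rot: [0.865, 0.501, -0.002, -0.003]
ft_force: [1.2, -0.3, 0.8]
grip_width: 85.2
gripper_force: 0.0
```

>>> jog_arm --moves "0 0 -0.3 0 -1; 0 0 -0.3 0 -1; 0 0 -0.3 0 0; 0 0 -0.3 0 1; 0 0 -0.3 0 1"

```text
time_s: 2.45
tool_pos: [416.0, -163.6, 205.9]
tool_rot: [0.865, 0.502, 0.001, 0.001]
ft_force: [0.3, -0.5, -0.4]
grip_width: 32.6
gripper_force: 0.0
```

>>> jog_arm --moves "0 0 0 0 1; 0 0 0 0 1"

```text
time_s: 2.7
tool_pos: [415.6, -163.2, 205.4]
tool_rot: [0.865, 0.503, -0.0, -0.0]
ft_force: [-2.1, 1.7, 5.5]
grip_width: 15.9
gripper_force: 27.6
```

>>> jog_arm --moves "0 0 0.4 0 1; 0 0 1 0 1; 0 0 1 0 1"

```text
time_s: 3.08
tool_pos: [417.2, -164.2, 310.3]
tool_rot: [0.865, 0.503, 0.003, 0.005]
ft_force: [0.6, 0.4, -0.6]
grip_width: 15.6
gripper_force: 26.9
```

>>> jog_arm --moves "0.4 0 0.2 0.02 1; 0.8 0.1 0.2 0.05 1"

```text
time_s: 3.32
tool_pos: [496.5, -153.8, 325.1]
tool_rot: [0.822, 0.569, 0.0, 0.001]
ft_force: [1.2, -0.1, -0.2]
grip_width: 15.3
gripper_force: 26.9
```

>>> jog_arm --moves "0.4 0.2 0 0.03 1; 0.8 0.3 0 0.052 1"

```text
time_s: 3.58
tool_pos: [576.7, -122.4, 322.6]
tool_rot: [0.772, 0.635, -0.001, -0.001]
ft_force: [-0.2, 0.2, -0.7]
grip_width: 15.6
gripper_force: 26.9
```

>>> jog_arm --moves "0.4 0.2 0 0.03 1; 0.77 0.33 0 0.052 1; 0.77 0.33 0 0.052 1;0.77 0.33 0 0.052 1"

```text
time_s: 4.08
tool_pos: [652.2, -90.5, 322.9]
tool_rot: [0.719, 0.695, -0.001, -0.001]
ft_force: [0.2, -0.3, -2.3]
grip_width: 15.5
gripper_force: 26.9
```

Run:
```python
from h import *
o=r.get_obs();c=cam("wrist");im=shot("wrist","pics/w2.png")
b=shot("top","pics/t2.png")
print(o["tool_pos"],o["tool_rot"],o["joint_positions"],o["time_s"],o["grip_width"])
import pickle;pickle.dump(c,open("w2.pkl","wb"))
a=im[:,:,::-1]; t=cv2.resize(b[130:240,190:290][:,:,::-1],None,fx=2.4,fy=2.4)
v=np.zeros((420,800,3),np.uint8);v[:,:560]=a;v[:t.shape[0],560:]=t;cv2.imwrite("pics/v2.png",v)
```

```text
[652.2166086  -90.48146975 322.85997317] [ 0.7191668   0.69483547 -0.0011302  -0.00122938] [-2.23787020e-01  3.55868280e-01  1.21194470e+00 -5.47183404e-04
  1.57707445e+00 -1.89378118e-01] 4.075 15.538182440470695
```

View pics/v2.png

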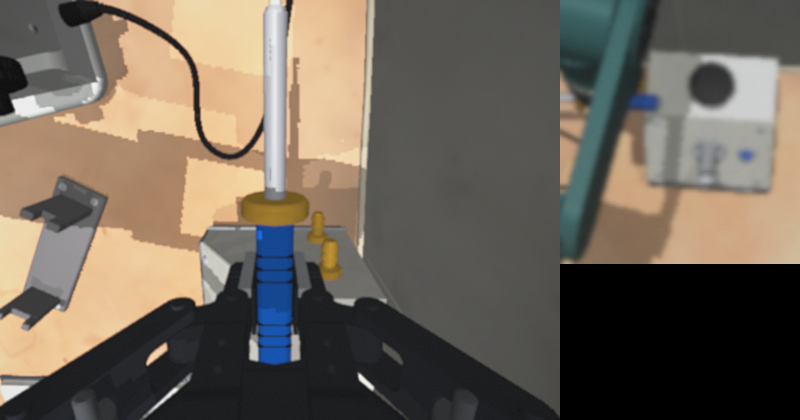

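Run:
```python
from h import *
import pickle
np.set_printoptions(precision=1,suppress=True)
c=pickle.load(open("w2.pkl","rb"))
print("roof edge",onz(c,[(350,298),(383,298)],135),"bottom",onz(c,[(215,229),(300,229)],3))
for z in(40,70,100):print(z,onz(c,[(318,213),(314,238),(330,240),(322,275),(341,275)],z)[:,:2].tolist())
print(onz(c,[(276,220),(276,200)],[168,168]))
print(proj(c,[[650,-90+134,168],[650,-90-44,168+8],[700,-119,135],[650,-119,135],[641,-119,135]]))
```

```text
roof edge [[ 696.6 -119.2  135. ]
 [ 716.2 -119.9  135. ]] bottom [[ 591.4 -122.4    3. ]
 [ 677.2 -125.2    3. ]]
40 [[690.1096647038042, -96.7458022738968], [686.779361939602, -119.95752091039553], [701.0233984505571, -122.34170296470965], [694.3951959757269, -157.10377063868765], [711.965082556258, -157.69148965186164]]
70 [[686.0286224647161, -86.96411420509155], [683.0948952236051, -107.4117599893983], [695.6427387364402, -109.51203144690507], [689.8038287223026, -140.1346000579995], [705.2814770126033, -140.65233294931537]]
100 [[681.9475802256281, -77.18242613628631], [679.4104285076081, -94.86599906840108], [690.2620790223231, -96.68235992910047], [685.2124614688782, -123.16542947731138], [698.5978714689486, -123.61317624676906]]
[[654.7 -57.6 168. ]
 [655.  -48.7 168. ]]
[[252.4 -64.9]
 [271.2 375.8]
 [355.7 297.5]
 [271.2 299.9]
 [256.  300.3]]
```

>>> jog_arm --moves "-0.04 -0.02 -0.12 0 1; -0.04 -0.02 -0.22 0 1; -0.04 -0.02 -0.22 0 1"

```text
time_s: 4.55
tool_pos: [647.9, -92.6, 300.8]
tool_rot: [0.719, 0.695, -0.001, -0.001]
ft_force: [-0.9, -0.5, -1.5]
grip_width: 15.4
gripper_force: 26.8
```

>>> jog_arm --moves "0 0 -0.04 0 1; 0 0 -0.07 0 1; 0 0 -0.07 0 1"

```text
time_s: 4.92
tool_pos: [648.7, -92.3, 298.0]
tool_rot: [0.719, 0.695, 0.0, 0.001]
ft_force: [-3.0, 1.1, 5.8]
grip_width: 15.5
gripper_force: 27.7
```

>>> jog_arm --moves "0 0 -0.04 0 1; 0 0 -0.06 0 1; 0 0 -0.06 0 1"

```text
time_s: 5.3
tool_pos: [648.7, -91.8, 293.0]
tool_rot: [0.719, 0.695, 0.001, 0.001]
ft_force: [-4.2, 2.7, 8.9]
grip_width: 15.3
gripper_force: 29.3
```

>>> jog_arm --moves "0 0 -0.03 0 1; 0 0 -0.06 0 1; 0 0 -0.06 0 1"

```text
time_s: 5.68
tool_pos: [648.8, -91.8, 287.2]
tool_rot: [0.719, 0.695, 0.001, 0.001]
ft_force: [-4.1, 2.3, 9.4]
grip_width: 15.7
gripper_force: 31.1
```

>>> jog_arm --moves "0 0 -0.03 0 1; 0 0 -0.05 0 1; 0 0 -0.05 0 1"

```text
time_s: 6.05
tool_pos: [648.8, -92.0, 282.7]
tool_rot: [0.719, 0.695, 0.001, 0.002]
ft_force: [-4.0, 2.8, 9.7]
grip_width: 15.4
gripper_force: 33.2
```

Run:
```python
from h import *
o=r.get_obs();c=cam("wrist");im=shot("wrist","pics/w3.png")
print(o["tool_pos"],o["tool_rot"],o["ft_force"],o["grip_width"],o["time_s"])
import pickle;pickle.dump(c,open("w3.pkl","wb"))
```

```text
[648.76765157 -92.02769938 282.71954891] [0.71894218 0.69506748 0.00101745 0.00151863] [-3.99892011  2.77070774  9.73446915] 15.40716877542162 6.05
```

View pics/w3.png

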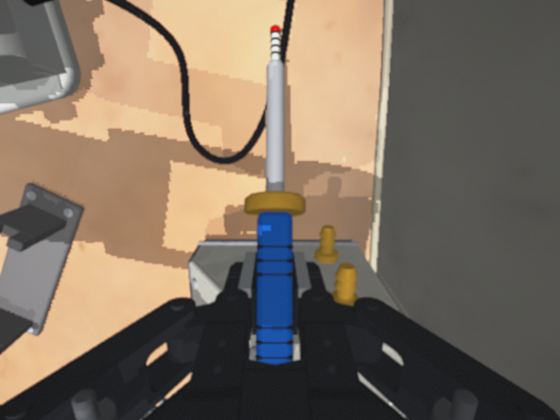

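The gauge has tilted nose-down: tip (275,28), rod end (275,62), collar rows about 192–213. I'll fit the tilt angle from these.

```bash
cat > fit.py <<'E'
from h import *
from scipy.optimize import least_squares
def model(tcp,yaw,th,e,f,feats):
    h=np.array([np.cos(yaw),np.sin(yaw),0]);ax=h*np.cos(th)-np.array([0,0,np.sin(th)]);up=h*np.sin(th)+np.array([0,0,np.cos(th)])
    g=np.array(tcp)-[0,0,155]+h*e+np.array([0,0,f])
    return np.array([g+ax*(s+42)+up*u for s,u in feats])
def fit(c,tcp,yaw,feats,rows,w=(1.,1.)):
    fun=lambda p:np.r_[proj(c,model(tcp,yaw,p[0],p[1],p[2],feats))[:,1]-rows,p[1:]/np.array(w)]
    s=least_squares(fun,[.3,0,0]);return np.degrees(s.x[0]),s.x[1:],s.fun
E
python3 - <<'E'
from fit import *
import pickle
np.set_printoptions(precision=1,suppress=True)
y=np.radians(88.05)
c=pickle.load(open("w2.pkl","rb"));print(fit(c,[652.2,-90.5,322.9],y,[(70,0),(0,14.5),(-8,14.5)],[4,197,222],(2,2)))
c=pickle.load(open("w3.pkl","rb"));print(fit(c,[648.8,-92,282.7],y,[(92,0),(70,0),(0,14.5),(-8,14.5)],[28,62,193,213],(3,3)))
E
```

```text
(np.float64(2.80857789381962), array([3.2, 1.3]), array([ 0.1,  2.3, -2.2,  1.6,  0.6]))
(np.float64(25.699202839174124), array([-0.3,  2.4]), array([-1.8,  2.5,  0.4, -1. , -0.1,  0.8]))
```

>>> jog_arm --moves "0 0 -0.03 0 1; 0 0 -0.055 0 1; 0 0 -0.055 0 1"

```text
time_s: 6.48
tool_pos: [649.3, -92.3, 278.2]
tool_rot: [0.719, 0.695, 0.002, 0.003]
ft_force: [-3.5, 1.9, 11.6]
grip_width: 15.3
gripper_force: 35.5
```

Run:
```python
from fit import *
np.set_printoptions(precision=1,suppress=True)
import pickle
o=r.get_obs();c=cam("wrist");im=shot("wrist","pics/w4.png");pickle.dump(c,open("w4.pkl","wb"))
print(o["tool_pos"],o["ft_force"],o["grip_width"],o["time_s"])
col=im[:,272:279].astype(int).mean(1)
red=np.where((col[:,0]>150)&(col[:,1]<90))[0];print("red",red[:3],red[-3:])
b=np.where((col[:,0]-col[:,2]>60)&(col[:,1]>80))[0];print("yellowish",b[b>120])
d=np.abs(np.diff(col.sum(1)));print("edges",[(i,int(d[i])) for i in np.where(d>60)[0] if i<260])
```

```text
[649.3 -92.3 278.2] [-3.5  1.9 11.6] 15.30623334502088 6.475
red [48 49 50] [49 50 51]
yellowish [192 193 194 195 196 197 198 199 200 201 202 203 204 205 206 207 208 209
 210 211]
edges [(np.int64(46), 87), (np.int64(47), 84), (np.int64(52), 164), (np.int64(53), 142), (np.int64(56), 156), (np.int64(57), 81), (np.int64(58), 132), (np.int64(59), 114), (np.int64(61), 70), (np.int64(62), 160), (np.int64(64), 152), (np.int64(65), 105), (np.int64(67), 79), (np.int64(68), 171), (np.int64(70), 142), (np.int64(71), 93), (np.int64(179), 81)]
```

Run:
```python
from fit import *
import pickle
np.set_printoptions(precision=1,suppress=True)
y=np.radians(88.05)
c=pickle.load(open("w4.pkl","rb"))
for w in(2,4):print(fit(c,[649.3,-92.3,278.2],y,[(92,0),(0,14.5),(-8,14.5)],[47.5,191.5,211.5],(w,w)))
im=cv2.imread("pics/w3.png");col=im[:,272:279,::-1].astype(int).mean(1)
red=np.where((col[:,0]>150)&(col[:,1]<90))[0];print(red)
```

```text
(np.float64(31.85608834599398), array([-0.9,  0.7]), array([-0.1,  1.3, -1.4, -0.5,  0.3]))
(np.float64(32.18470892937932), array([-0.6,  1.9]), array([-0.1,  1.3, -1.3, -0.2,  0.5]))
[26 27 28 29 30]
```

>>> jog_arm --moves "0 0 -0.02 0 1; 0 0 -0.025 0 1; 0 0 -0.025 0 1"

```text
time_s: 6.9
tool_pos: [649.6, -92.3, 276.6]
tool_rot: [0.719, 0.695, 0.002, 0.004]
ft_force: [-3.8, 1.9, 13.0]
grip_width: 15.4
gripper_force: 36.3
```

>>> jog_arm --moves "0 0 0.4 0 1; 0 0 1 0 1; 0 0 1 0 1"

```text
time_s: 7.28
tool_pos: [649.5, -92.4, 378.9]
tool_rot: [0.719, 0.695, 0.004, 0.006]
ft_force: [-0.2, -1.1, -0.6]
grip_width: 15.6
gripper_force: 34.4
```

>>> jog_arm --moves "-0.2 0 0 -0.05 1; -0.4 -0.1 0 -0.1 1; -0.6 -0.2 0 -0.15 1; -0.8 -0.3 0 -0.2 1; -1 -0.4 0 -0.25 1"

```text
time_s: 7.9
tool_pos: [548.0, -132.6, 369.4]
tool_rot: [0.931, 0.365, -0.001, -0.0]
ft_force: [0.8, -0.8, -0.9]
grip_width: 15.6
gripper_force: 34.2
```

>>> jog_arm --moves "-0.2 -0.1 0 -0.05 1; -0.4 -0.2 0 -0.1 1; -0.6 -0.3 0 -0.15 1; -0.8 -0.4 0 -0.2 1; -1 -0.45 0 -0.25 1"

```text
time_s: 8.52
tool_pos: [447.9, -177.7, 369.6]
tool_rot: [1.0, -0.02, -0.001, -0.0]
ft_force: [0.5, 0.4, -0.6]
grip_width: 15.4
gripper_force: 34.2
```

>>> jog_arm --moves "0 0 0 0 1; 0 0 0 0 1"

```text
time_s: 8.78
tool_pos: [449.0, -177.3, 370.3]
tool_rot: [1.0, -0.016, 0.0, -0.0]
ft_force: [-1.0, 0.6, -1.2]
grip_width: 15.6
gripper_force: 34.2
```

Run:
```python
from fit import *
np.set_printoptions(precision=1,suppress=True)
import pickle
o=r.get_obs();c=cam("wrist");im=shot("wrist","pics/w5.png");pickle.dump((c,o["tool_pos"],o["tool_rot"]),open("w5.pkl","wb"))
q=o["tool_rot"];print(o["tool_pos"],2*np.degrees(np.arctan2(q[1],q[0])),o["ft_force"],o["grip_width"],o["time_s"])
M=np.array([582.5,-185,118]);print(proj(c,[M]))
```

```text
[ 449.  -177.3  370.3] -1.8357222783995544 [-1.   0.6 -1.2] 15.569049717277926 8.775
[[280.1  23.1]]
```

View pics/w5.png

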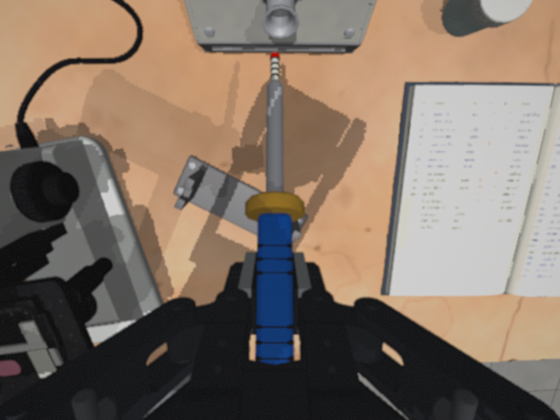

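The mouth is at about (281,26), the plunger tip at (275,54), and the hopper front edge is parallel to the image rows, so the heading agrees. Next I'll fit the tilt and the offsets.

Run:
```python
from fit import *
import pickle
np.set_printoptions(precision=2,suppress=True)
c,t,q=pickle.load(open("w5.pkl","rb"));y=np.radians(-1.84)
im=cv2.imread("pics/w5.png")[:,:,::-1].astype(int)
R=(im[:,:,0]>140)&(im[:,:,1]<80)&(im[:,:,2]<80);R[100:]=0;R[:,:260]=0;R[:,290:]=0
v,u=np.nonzero(R);print("red",u.mean(),v.min(),v.max())
Y=(im[:,:,0]>120)&(im[:,:,2]<70)&(im[:,:,1]>70)&(im[:,:,0]-im[:,:,2]>70);Y[:170]=0;Y[240:]=0
v2,u2=np.nonzero(Y);m=(u2>235)&(u2<315);print("collar",u2[m].min(),u2[m].max(),v2[m].min(),v2[m].max(), [ (Y[:,k].nonzero()[0][[0,-1]]) for k in(250,275,300)])
k=275;vv=Y[:,k].nonzero()[0]
th,p,res=fit(c,t,y,[(92,0),(0,14.5),(-8,14.5)],[v.min()+.5,vv[0],vv[-1]+1],(3,3));print(th,p,res)
th2,p2,_=fit(c,t,y,[(92,0)],[v.min()+.5],(1.5,1.5));print("tip only",th2)
tip=model(t,y,np.radians(th),p[0],p[1],[(92,0)])[0]
print("tip model",tip,"tip ray",onz(c,[(u.mean(),v.mean())],tip[2]),"collar mid y",onz(c,[((u2[m].min()+u2[m].max())/2,200)],t[2]-155-24))
print("mouth",onz(c,[(281.5,26)],118))
g=cv2.cvtColor(cv2.imread("pics/w5.png"),cv2.COLOR_BGR2GRAY)[0:60,235:330]
cv2.imwrite("pics/m5.png",cv2.resize(cv2.imread("pics/w5.png")[0:70,225:335],None,fx=7,fy=7,interpolation=cv2.INTER_CUBIC))
```

```text
red 274.44444444444446 52 56Traceback (most recent call last):
  File "<stdin>", line 9, in <module>
IndexError: index 0 is out of bounds for axis 0 with size 0
```

Run:
```python
from fit import *
import pickle
np.set_printoptions(precision=2,suppress=True)
c,t,q=pickle.load(open("w5.pkl","rb"));y=np.radians(-1.84)
im=cv2.imread("pics/w5.png")[:,:,::-1].astype(int)
Y=(im[:,:,0]-im[:,:,2]>50)&(im[:,:,1]-im[:,:,2]>25)
vv=[k+170 for k in range(70) if Y[k+170,270:280].mean()>.5];row=Y[205:212,235:315].mean(0).nonzero()[0]+235
print(vv[:2],vv[-2:],row.min(),row.max())
for rows in([52.5,vv[0],vv[-1]+1],[52.5,191.5,212]):
  th,p,res=fit(c,t,y,[(92,0),(0,14.5),(-8,14.5)],rows,(3,3));print(th,p,res)
th2,p2,_=fit(c,t,y,[(92,0)],[52.5],(1.5,1.5));print("tip only",th2)
tip=model(t,y,np.radians(th),p[0],p[1],[(92,0)])[0]
print("tip model",tip,"tip ray",onz(c,[(275,54.5)],tip[2]),"collar mid",onz(c,[((row.min()+row.max())/2,203)],t[2]-155-24))
print("mouth",onz(c,[(281.5,26)],118))
cv2.imwrite("pics/m5.png",cv2.resize(cv2.imread("pics/w5.png")[0:70,225:335],None,fx=7,fy=7,interpolation=cv2.INTER_CUBIC))
```

```text
[192, 193] [210, 211] 246 306
33.27639970981786 [0.02 1.04] [-0.09  1.51 -1.43  0.01  0.35]
33.37601979224481 [0.17 1.18] [-0.1   1.77 -1.67  0.06  0.39]
tip only 33.17778773686483
tip model [ 561.02 -180.86  142.73] tip ray [[ 559.89 -181.01  142.73]] collar mid [[ 483.57 -179.1   191.28]]
mouth [[ 580.8  -185.87  118.  ]]
```

View pics/m5.png

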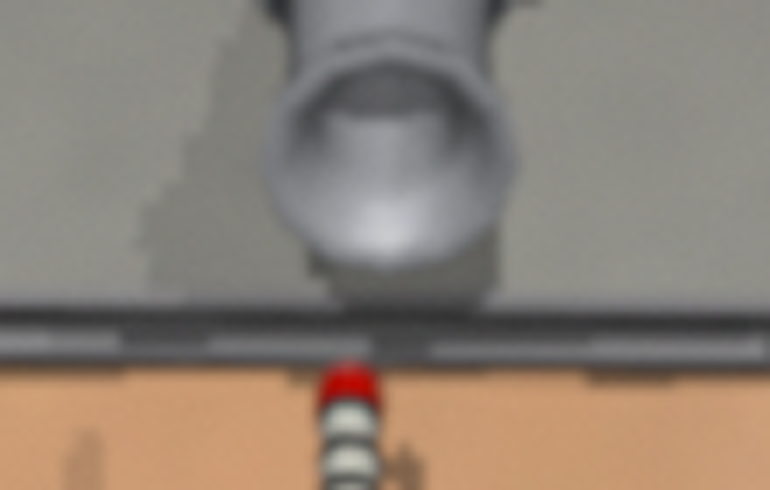

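The enlarged crop gives the mouth ellipse centre at (280.9,22.3), with the red tip 6 px left of it. Shifting by (12.7, -4.2, -17.8) mm puts the tip on the tube axis just outside the mouth.

>>> jog_arm --moves "0.06 -0.04 -0.09 0 1; 0.127 -0.042 -0.178 0 1; 0.127 -0.042 -0.178 0 1; 0.127 -0.042 -0.178 0 1"

```text
time_s: 9.32
tool_pos: [461.6, -181.5, 352.6]
tool_rot: [1.0, -0.017, -0.0, -0.0]
ft_force: [0.3, -0.6, -0.7]
grip_width: 15.6
gripper_force: 34.3
```

Run:
```python
from fit import *
o=r.get_obs();c=cam("wrist");im=shot("wrist","pics/w6.png")
print(o["tool_pos"],o["ft_force"])
cv2.imwrite("pics/m6.png",cv2.resize(cv2.imread("pics/w6.png")[0:90,220:340],None,fx=6,fy=6,interpolation=cv2.INTER_CUBIC))
```

```text
[ 461.57568141 -181.53753624  352.6462054 ] [ 0.2530797  -0.63472436 -0.69875988]
```

View pics/m6.png

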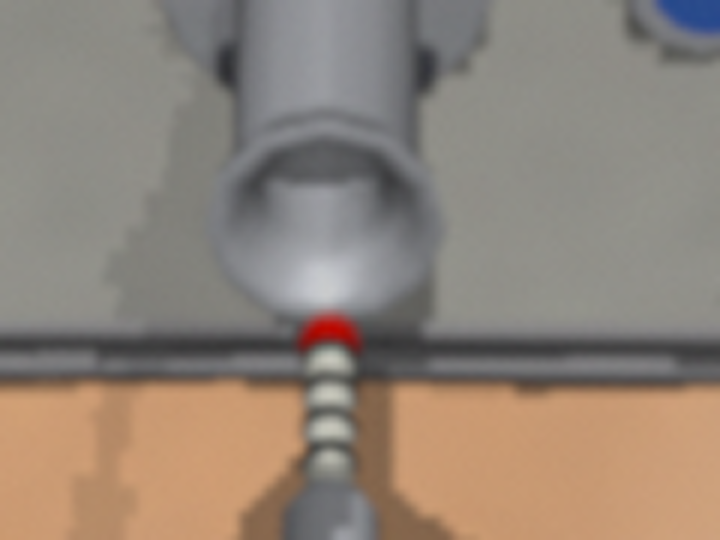

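The tip at (275,53) is laterally in line with the mouth centre (274,36). I'll check the along-axis alignment numerically.

Run:
```python
from fit import *
c=cam("wrist");M=np.array([583,-185.4,118]);u=np.array([-.8187,.026,.5736])
print(proj(c,[M,M+12*u,M+15*u,M+12*u+[0,0,3]]))
```

```text
[[274.03923783  37.3597027 ]
 [274.05341466  53.12395992]
 [274.05705993  57.17639927]
 [274.05160018  52.1161671 ]]
```

>>> jog_arm --moves "0.06 -0.002 -0.042 0 1; 0.12 -0.004 -0.084 0 1; 0.18 -0.006 -0.126 0 1; 0.18 -0.006 -0.126 0 1"

```text
time_s: 9.88
tool_pos: [479.7, -182.1, 339.5]
tool_rot: [1.0, -0.017, -0.001, -0.0]
ft_force: [0.3, -0.1, -0.7]
grip_width: 15.4
gripper_force: 34.3
```

>>> jog_arm --moves "0.06 -0.002 -0.04 0 1; 0.12 -0.004 -0.08 0 1; 0.18 -0.006 -0.12 0 1; 0.18 -0.006 -0.12 0 1"

```text
time_s: 10.38
tool_pos: [497.7, -182.7, 327.6]
tool_rot: [1.0, -0.017, -0.001, -0.0]
ft_force: [-0.2, 0.5, -1.2]
grip_width: 15.8
gripper_force: 34.3
```

Run:
```python
from fit import *
o=r.get_obs();c=cam("wrist");im=shot("wrist","pics/w7.png")
print(o["tool_pos"],o["ft_force"])
u=np.array([-.8187,.026,.5736]);M=np.array([583,-185.4,118])
import pickle;pickle.dump((c,o["tool_pos"]),open("w7.pkl","wb"))
cv2.imwrite("pics/m7.png",cv2.resize(cv2.imread("pics/w7.png")[0:240,200:350],None,fx=2.5,fy=2.5,interpolation=cv2.INTER_CUBIC))
```

```text
[ 497.67461615 -182.7382017   327.63708042] [-0.2351573   0.45539045 -1.22676434]
```

View pics/m7.png

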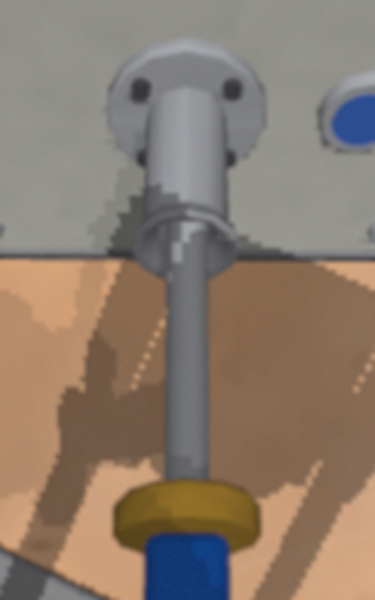

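The rod is inside the mouth with no contact force. Continuing the insertion gently along the axis.

>>> jog_arm --moves "0.06 -0.002 -0.038 0 1; 0.12 -0.004 -0.075 0 1; 0.18 -0.006 -0.112 0 1; 0.18 -0.006 -0.112 0 1"

```text
time_s: 10.92
tool_pos: [515.7, -183.3, 316.4]
tool_rot: [1.0, -0.017, -0.001, -0.0]
ft_force: [-0.7, 0.2, -0.8]
grip_width: 15.4
gripper_force: 34.3
```

>>> jog_arm --moves "0.05 -0.002 -0.031 0 1; 0.1 -0.004 -0.062 0 1; 0.15 -0.006 -0.093 0 1; 0.15 -0.006 -0.093 0 1"

```text
time_s: 11.42
tool_pos: [530.7, -184.0, 307.2]
tool_rot: [1.0, -0.017, -0.0, -0.0]
ft_force: [0.5, -0.1, -1.3]
grip_width: 15.7
gripper_force: 34.2
```

>>> jog_arm --moves "0.04 -0.001 -0.025 0 1; 0.08 -0.002 -0.05 0 1; 0.11 -0.003 -0.069 0 1; 0.11 -0.003 -0.069 0 1"

```text
time_s: 11.92
tool_pos: [541.3, -184.3, 300.2]
tool_rot: [1.0, -0.017, -0.001, -0.0]
ft_force: [-3.2, 0.0, -4.3]
grip_width: 15.4
gripper_force: 34.0
```

>>> jog_arm --moves "0.025 0 -0.02 0 1; 0.05 0 -0.038 0 1; 0.05 0 -0.038 0 1"

```text
time_s: 12.3
tool_pos: [546.2, -184.4, 296.6]
tool_rot: [1.0, -0.017, -0.001, -0.0]
ft_force: [-3.9, -0.2, -3.5]
grip_width: 15.5
gripper_force: 34.0
```

>>> jog_arm --moves "0.015 0 -0.011 0 1; 0.025 0 -0.018 0 1; 0.025 0 -0.018 0 1"

```text
time_s: 12.68
tool_pos: [547.8, -184.3, 295.7]
tool_rot: [1.0, -0.017, -0.002, 0.0]
ft_force: [-10.6, 1.1, 1.6]
grip_width: 16.0
gripper_force: 34.7
```

Run:
```python
from fit import *
o=r.get_obs();c=cam("wrist");im=shot("wrist","pics/w8.png")
print(o["tool_pos"],o["ft_force"],o["moment"],o["grip_width"])
u=np.array([-.8187,.026,.5736]);f=np.array(o["ft_force"])+[0,0,1.1];print("axial",f@u,"perp up",f@np.array([.5736,0,.8187]))
im=im.astype(int)
for k in(262,268,275,282,288):
  Y=(im[:,k,0]-im[:,k,2]>35);v=Y.nonzero()[0];v=v[(v>150)&(v<240)];print(k,v.min() if len(v) else None,v.max() if len(v) else None)
for row in im[174:216:3,275]:print(row,end=" ")
M=np.array([583,-185.4,118]);up=np.array([.5736,0,.8187])
print("\nhome collar front/back top rows",proj(c,[M+12.5*up,M+14.5*up,M+8*u+14.5*up]))
```

```text
[ 547.83821454 -184.3348885   295.74992859] [-10.57455114   1.13495632   1.61280006] [ 0.04357254  1.60075901 -0.06006629] 15.990187357892726
axial 10.242956001738301 perp up -3.8445931260765867
262 193 212
268 192 211
275 192 212
282 192 212
288 193 213
[117 117 121] [116 118 122] [115 117 121] [116 116 120] [102 103 105] [90 91 93] [120  93  46] [146 111  40] [149 114  41] [151 115  40] [151 115  41] [121  93  34] [114  88  33] [63 60 80] 
home collar front/back top rows [[273.4913917  192.29524893]
 [273.39775188 190.7223513 ]
 [273.40831505 207.54137816]]
```

>>> jog_arm --moves "0.01 0 0 0 1; 0.018 0 0 0 1; 0.018 0 0 0 1; 0.018 0 0 0 1"

```text
time_s: 13.22
tool_pos: [548.6, -184.4, 295.8]
tool_rot: [1.0, -0.017, -0.004, -0.0]
ft_force: [-14.1, 0.7, 4.2]
grip_width: 15.7
gripper_force: 35.0
```

Run:
```python
from fit import *
o=r.get_obs();c=cam("wrist");im=shot("wrist","pics/w9.png")
print(o["tool_pos"],o["ft_force"],o["moment"],o["grip_width"])
u=np.array([-.8187,.026,.5736]);f=np.array(o["ft_force"])+[0,0,1.1];print("axial",f@u,"perp up",f@np.array([.5736,0,.8187]))
# luminance profile down the middle, tube->rim->collar->handle, at several columns
g=im.astype(int).sum(2)
for k in(262,275,288):print(k,g[170:216,k].tolist())
```

```text
[ 548.58062323 -184.40433626  295.84676338] [-14.08506301   0.68468154   4.23234814] [0.05475452 2.39321645 0.00603649] 15.70634702573111
axial 14.607877703940165 perp up -3.7135987225107145
262 [317, 319, 322, 320, 317, 321, 322, 323, 321, 322, 321, 323, 322, 325, 319, 301, 286, 273, 263, 263, 259, 251, 244, 243, 257, 271, 274, 267, 256, 252, 253, 251, 258, 262, 257, 260, 255, 234, 210, 200, 199, 201, 205, 207, 195, 184]
275 [355, 357, 356, 358, 357, 358, 354, 355, 353, 358, 356, 357, 356, 355, 345, 336, 317, 293, 283, 276, 266, 251, 255, 274, 286, 301, 301, 300, 304, 307, 308, 305, 306, 305, 308, 308, 283, 249, 240, 231, 222, 222, 224, 218, 198, 184]
288 [301, 304, 302, 303, 307, 304, 302, 308, 300, 305, 300, 302, 305, 301, 302, 302, 302, 297, 284, 263, 251, 246, 241, 250, 264, 283, 294, 295, 287, 291, 286, 288, 296, 293, 296, 300, 295, 279, 247, 236, 232, 232, 230, 230, 221, 205]
```

>>> jog_arm --moves "0 0 0 0 1; 0.008 0 -0.006 0 1; 0.012 0 -0.008 0 1; 0.012 0 -0.008 0 1" --newtons 20

```text
time_s: 13.78
tool_pos: [549.0, -184.4, 295.9]
tool_rot: [1.0, -0.017, -0.005, -0.0]
ft_force: [-20.2, 1.5, 8.8]
grip_width: 15.7
gripper_force: 35.5
```

Run:
```python
from fit import *
np.set_printoptions(precision=2,suppress=True)
o=r.get_obs()
print(o["tool_pos"],o["tool_rot"],o["ft_force"],o["moment"],o["gripper_force"])
u=np.array([-.8187,.026,.5736]);f=np.array(o["ft_force"])+[0,0,1.1];print("axial",f@u,"perp up",f@np.array([.5736,0,.8187]))
# moment at TCP -> moment about grasp point (155 below)
m=np.array(o["moment"]);print("about grasp",m-np.cross([0,0,-.155],o["ft_force"]))
```

```text
[ 549.03 -184.39  295.87] [ 1.   -0.02 -0.01 -0.  ] [-20.18   1.45   8.81] [ 0.17  3.03 -0.01] 35.526909828186035
axial 22.246069521199935 perp up -3.4578178391217897
about grasp [-0.05 -0.09 -0.01]
```

Run:
```python
from fit import *
np.set_printoptions(precision=3,suppress=True)
F=[];Mo=[];T=[]
for i in range(10):
    im=r.read_camera("wrist");o=r.get_obs();F.append(o["ft_force"]);Mo.append(o["moment"]);T.append(o["tool_pos"])
F=np.array(F);Mo=np.array(Mo);print(F.mean(0),F.std(0),Mo.mean(0),Mo.std(0),np.mean(T,0))
f=F.mean(0)+[0,0,1.1];u=np.array([-.8187,.026,.5736]);up=np.array([.5736,0,.8187]);A=f@u;B=f@up
M=Mo.mean(0)-np.cross([0,0,-.155],F.mean(0));print(A,B,M*1000,"p",(-42*B-M[1]*1000)/A)
cv2.imwrite("pics/w10.png",im[:,:,::-1])
```

```text
[-19.505   1.34    8.711] [0.442 0.621 0.59 ] [ 0.171  3.024 -0.017] [0.035 0.039 0.026] [ 549.007 -184.394  295.862]
21.631182735991736 -3.1553206334752586 [-36.391   0.824 -16.728] p 6.088396187478323
```

The averaged contact force sits inside the rim, so the collar is seated flat at about 21 N. Now I'll draw the gauge out along the tube axis.

>>> jog_arm --moves "-0.08 0.002 0.056 0 1; -0.18 0.005 0.126 0 1; -0.28 0.008 0.196 0 1; -0.38 0.011 0.266 0 1; -0.4 0.012 0.28 0 1" --newtons 25

```text
time_s: 14.9
tool_pos: [511.5, -183.1, 324.0]
tool_rot: [1.0, -0.017, 0.001, 0.0]
ft_force: [0.1, -0.6, -4.6]
grip_width: 15.5
gripper_force: 33.8
```

>>> jog_arm --moves "-0.1 0.003 0.07 0 1; -0.2 0.006 0.14 0 1; -0.3 0.009 0.21 0 1; -0.4 0.012 0.28 0 1; -0.42 0.013 0.294 0 1"

```text
time_s: 15.52
tool_pos: [469.4, -181.9, 353.2]
tool_rot: [1.0, -0.017, 0.001, 0.001]
ft_force: [0.0, -0.0, -1.2]
grip_width: 15.4
gripper_force: 34.2
```

>>> jog_arm --moves "-0.12 0.003 0.084 0 1; -0.24 0.006 0.168 0 1; -0.36 0.009 0.252 0 1; -0.4 0.01 0.28 0 1; -0.4 0.01 0.28 0 1"

```text
time_s: 16.15
tool_pos: [429.6, -180.8, 380.4]
tool_rot: [1.0, -0.017, 0.001, 0.0]
ft_force: [-0.2, 0.4, -1.0]
grip_width: 15.6
gripper_force: 34.2
```

Run:
```python
from fit import *
import pickle
np.set_printoptions(precision=2,suppress=True)
o=r.get_obs();c=cam("wrist");im=shot("wrist","pics/w11.png").astype(int);t=o["tool_pos"]
pickle.dump((c,t),open("w11.pkl","wb"));print(t,o["tool_rot"],o["ft_force"],o["time_s"])
R=(im[:,:,0]>120)&(im[:,:,1]<80)&(im[:,:,2]<80);R[140:]=0;R[:,255:295]&=True;R[:,:255]=0;R[:,295:]=0
v,u=np.nonzero(R);print("red",u.mean(),v.min(),v.max())
Y=(im[:,:,0]-im[:,:,2]>50)&(im[:,:,1]-im[:,:,2]>25);vv=[k+170 for k in range(70) if Y[k+170,270:280].mean()>.5];print("collar",vv[0],vv[-1])
d=np.abs(np.diff(im[:,271:279].mean(1).sum(1)));print("edges",[(int(i),int(d[i])) for i in np.where(d>50)[0] if i<190])
for k in(8,12,16,20):
  th,p,res=fit(c,t,np.radians(-1.9),[(92-k,0),(0,14.5),(-8,14.5)],[v.min()+.5,vv[0],vv[-1]+1],(2,2));print(k,th,p,"rod end row",proj(c,model(t,np.radians(-1.9),np.radians(th),p[0],p[1],[(70,3.5)]))[0])
```

```text
[ 429.62 -180.84  380.39] [ 1.   -0.02  0.    0.  ] [-0.18  0.41 -0.96] 16.15
red 274.0 81 81
collar 192 211
edges [(8, 54), (9, 61), (10, 59), (33, 58), (34, 73), (35, 71)]
8 39.499597745401566 [-0.    0.56] rod end row [274.11  94.82]
12 37.57184434750779 [-0.05  0.54] rod end row [274.12  90.44]
16 35.46506233787434 [-0.06  0.51] rod end row [274.12  85.58]
20 33.15221636631515 [-0.01  0.45] rod end row [274.12  80.15]
```

>>> jog_arm --moves "-0.03 0.04 0 0.05 1; -0.06 0.08 0 0.1 1; -0.09 0.12 0 0.15 1; -0.12 0.16 0 0.2 1; -0.14 0.176 0 0.25 1"

```text
time_s: 16.82
tool_pos: [416.0, -163.0, 379.4]
tool_rot: [0.929, 0.37, -0.0, -0.0]
ft_force: [-0.2, -0.0, -1.1]
grip_width: 15.6
gripper_force: 34.3
```

>>> jog_arm --moves "0 0 -0.2 0.05 1; 0 0 -0.5 0.096 1; 0 0 -0.9 0.096 1; 0 0 -0.9 0.096 1; 0 0 -0.9 0.096 1"

```text
time_s: 17.45
tool_pos: [416.4, -163.4, 291.1]
tool_rot: [0.865, 0.503, 0.0, 0.001]
ft_force: [0.7, -0.2, -0.2]
grip_width: 15.9
gripper_force: 34.2
```

Run:
```python
from fit import *
import pickle
np.set_printoptions(precision=2,suppress=True)
o=r.get_obs();c=cam("wrist");im=shot("wrist","pics/w12.png").astype(int);t=o["tool_pos"];q=o["tool_rot"]
yaw=2*np.arctan2(q[1],q[0]);print(t,np.degrees(yaw),o["ft_force"],o["time_s"])
im2=cv2.imread("pics/w11.png")[:,:,::-1].astype(int)
for v in range(60,110,2):print(v,im2[v,273:276].mean(0).astype(int).tolist(),im[v,273:276].mean(0).astype(int).tolist())
# rest post & rod columns: bright rod edges by row
g=im.sum(2)
S=np.array([436.2,-126.8,0]);h=np.array([np.cos(np.radians(60.3)),np.sin(np.radians(60.3)),0]);n=np.array([-h[1],h[0],0])
print("post top corners px",proj(c,[S+36*h+17*n+[0,0,57],S+36*h-17*n+[0,0,57],S+36*h+[0,0,57]]))
for rr in(100,110,120,130,140,150):print(rr,g[rr,225:325].tolist())
```

```text
[ 416.42 -163.4   291.07] 60.335817456034036 [ 0.71 -0.21 -0.21] 17.45
60 [200, 153, 114] [184, 144, 110]
62 [201, 153, 115] [185, 144, 111]
64 [200, 153, 115] [185, 144, 110]
66 [199, 152, 114] [185, 144, 111]
68 [201, 153, 115] [186, 145, 112]
70 [202, 154, 115] [186, 145, 113]
72 [194, 148, 110] [186, 145, 113]
74 [156, 119, 89] [186, 145, 113]
76 [150, 115, 87] [186, 146, 113]
78 [134, 103, 78] [182, 142, 111]
80 [128, 97, 75] [125, 104, 95]
82 [116, 51, 45] [149, 61, 59]
84 [104, 92, 96] [139, 122, 126]
86 [108, 110, 114] [148, 151, 156]
88 [108, 109, 113] [149, 151, 154]
90 [109, 111, 114] [148, 150, 155]
92 [109, 110, 114] [149, 151, 155]
94 [110, 111, 114] [149, 151, 154]
96 [111, 112, 115] [149, 151, 155]
98 [137, 138, 143] [149, 151, 154]
100 [143, 145, 150] [149, 151, 155]
102 [143, 145, 149] [149, 151, 155]
104 [142, 144, 148] [149, 151, 156]
106 [126, 128, 132] [149, 151, 155]
108 [121, 124, 127] [150, 151, 155]
post top corners px [[244.   113.21]
 [297.59 113.3 ]
 [270.8  113.24]]
100 [470, 473, 468, 467, 471, 470, 469, 468, 468, 472, 469, 467, 471, 468, 431, 352, 307,
[... 2240 characters left out ...]
 212, 215, 211, 213, 209, 207, 213, 233, 273, 286, 265, 235, 218, 202, 192, 197, 228, 263, 275, 279, 272, 274, 274, 274, 273, 273, 270, 273, 271, 271, 269, 269, 272, 273, 266, 272, 270, 265, 271]
150 [290, 291, 289, 291, 287, 289, 285, 284, 288, 287, 285, 288, 287, 290, 289, 286, 258, 205, 187, 202, 212, 213, 210, 212, 212, 208, 214, 212, 209, 206, 210, 212, 209, 211, 209, 210, 209, 208, 209, 210, 228, 284, 351, 392, 418, 433, 444, 453, 457, 462, 460, 450, 442, 429, 405, 377, 332, 279, 227, 209, 211, 212, 209, 210, 214, 208, 210, 208, 212, 209, 209, 208, 206, 209, 200, 193, 209, 239, 266, 274, 273, 271, 274, 270, 272, 272, 274, 271, 270, 273, 272, 269, 273, 268, 269, 267, 272, 271, 270, 271]
```

The plunger is pushed in about 18 mm, with the red tip just showing at the rod end (row 82). Commanded xy and yaw are back over the pick-up pose to within 0.3 mm, so I'll use the rest's forks to level the gauge.

>>> jog_arm --moves "0 0 -0.2 0 1; 0 0 -0.3 0 1; 0 0 -0.38 0 1; 0 0 -0.4 0 1; 0 0 -0.4 0 1"

```text
time_s: 18.12
tool_pos: [416.2, -163.2, 250.6]
tool_rot: [0.865, 0.502, 0.001, 0.0]
ft_force: [-1.0, 1.2, 2.9]
grip_width: 15.6
gripper_force: 34.4
```

>>> jog_arm --moves "0 0 -0.07 0 1; 0 0 -0.14 0 1; 0 0 -0.2 0 1; 0 0 -0.2 0 1"

```text
time_s: 18.62
tool_pos: [416.0, -163.1, 229.4]
tool_rot: [0.865, 0.502, 0.0, -0.0]
ft_force: [0.5, 0.1, 2.4]
grip_width: 15.5
gripper_force: 33.1
```

>>> jog_arm --moves "0 0 -0.06 0 1; 0 0 -0.11 0 1; 0 0 -0.15 0 1; 0 0 -0.15 0 1"

```text
time_s: 19.12
tool_pos: [415.9, -163.3, 214.6]
tool_rot: [0.865, 0.502, 0.0, 0.0]
ft_force: [-0.5, -1.2, 3.0]
grip_width: 15.5
gripper_force: 32.8
```

>>> jog_arm --moves "0 0 -0.04 0 1; 0 0 -0.07 0 1; 0 0 -0.07 0 1"

```text
time_s: 19.5
tool_pos: [415.7, -163.2, 207.6]
tool_rot: [0.865, 0.502, -0.0, -0.0]
ft_force: [-1.1, -1.9, 3.4]
grip_width: 15.6
gripper_force: 32.9
```

>>> jog_arm --moves "0 0 -0.02 0 1; 0 0 -0.035 0 1; 0 0 -0.035 0 1; 0 0 -0.035 0 1"

```text
time_s: 20.0
tool_pos: [415.7, -163.2, 204.4]
tool_rot: [0.865, 0.502, -0.0, -0.0]
ft_force: [-2.9, -2.2, 4.7]
grip_width: 15.5
gripper_force: 33.2
```

>>> jog_arm --moves "0 0 -0.015 0 1; 0 0 -0.015 0 1; 0 0 -0.015 0 1"

```text
time_s: 20.38
tool_pos: [415.7, -163.2, 203.0]
tool_rot: [0.865, 0.502, -0.0, -0.0]
ft_force: [-3.2, -3.1, 4.1]
grip_width: 15.3
gripper_force: 33.3
```

Run:
```python
from fit import *
np.set_printoptions(precision=2,suppress=True)
o=r.get_obs();c=cam("wrist");im=shot("wrist","pics/w13.png").astype(int);t=o["tool_pos"];q=o["tool_rot"]
yaw=2*np.arctan2(q[1],q[0]);print(t,o["ft_force"],o["time_s"])
Y=(im[:,:,0]-im[:,:,2]>50)&(im[:,:,1]-im[:,:,2]>25);vv=[k+170 for k in range(70) if Y[k+170,268:280].mean()>.5];print("collar",vv[0],vv[-1])
R=(im[:,:,0]>120)&(im[:,:,1]<90)&(im[:,:,2]<90);R[140:]=0;R[:,:255]=0;R[:,295:]=0;print("red rows",np.unique(np.nonzero(R)[0]),np.unique(np.nonzero(R)[1]))
g=im[:,270:277].mean(1).astype(int);print([g[v].tolist() for v in range(0,40,2)])
print("rod end if level",proj(c,model(t,yaw,0,0,.5,[(70,0),(75,0),(0,14.5),(-8,14.5)])))
```

```text
[ 415.7  -163.21  202.99] [-3.19 -3.13  4.07] 20.375
collar 205 229
red rows [0 1 2 3 4 5] [268 269 270 271 272 273 274 275 276 277 278 279 280 281 282 283]
[[177, 14, 10], [184, 24, 17], [176, 102, 105], [158, 158, 163], [160, 162, 168], [167, 169, 174], [170, 173, 178], [171, 173, 178], [171, 174, 179], [170, 173, 178], [170, 173, 178], [172, 175, 180], [173, 175, 180], [173, 176, 180], [173, 176, 181], [173, 176, 181], [172, 174, 179], [173, 176, 180], [174, 177, 182], [176, 178, 183]]
rod end if level [[272.07  10.62]
 [272.06  -5.48]
 [271.96 211.33]
 [271.98 231.32]]
```

Run:
```python
from fit import *
import pickle
np.set_printoptions(precision=2,suppress=True)
for fn in("w2","w13"):
    im=cv2.imread(f"pics/{fn}.png")[:,:,::-1].astype(int)
    Y=(im[:,:,0]-im[:,:,2]>50)&(im[:,:,1]-im[:,:,2]>25)
    vv=[k+170 for k in range(70) if Y[k+170,268:280].mean()>.5]
    row=[Y[v,235:315].nonzero()[0][[0,-1]]+235 for v in((vv[0]+vv[-1])//2,vv[-1]-4)]
    g=im.sum(2)
    # rod edges widths at some rows
    def width(v):
        d=np.diff(cv2.GaussianBlur(g[v-1:v+2].mean(0).astype(np.float32)[None],(3,1),0)[0][255:295]);return 255+np.argmax(d),255+np.argmin(d)
    print(fn,"collar rows",vv[0],vv[-1],"collar cols",row,[im[v,272].tolist() for v in range(0,14,2)])
    for v in(15,60,120,170):
        print(v,[int(x) for x in g[v,258:290]])
c=pickle.load(open("w2.pkl","rb"));t=[652.2,-90.5,322.9];y=np.radians(88.05)
for th in(-5,0,5):print(th,proj(c,model(t,y,np.radians(th),0,0,[(70,0),(67,4.5),(0,14.5),(-8,14.5),(-84,8)]))[:,1])
```

```text
w2 collar rows 201 224 collar cols [array([235, 314]), array([235, 314])] [[236, 236, 235], [237, 236, 234], [227, 227, 227], [213, 214, 218], [215, 217, 221], [221, 223, 227], [224, 227, 231]]
15 [623, 626, 625, 624, 586, 499, 486, 535, 573, 600, 619, 636, 650, 665, 684, 699, 706, 696, 664, 627, 602, 583, 570, 550, 528, 504, 469, 430, 378, 291, 172, 141]
60 [630, 631, 635, 635, 598, 511, 488, 534, 579, 611, 628, 621, 608, 628, 653, 677, 692, 693, 671, 642, 612, 592, 576, 556, 528, 496, 458, 426, 458, 567, 631, 628]
120 [579, 570, 496, 307, 170, 278, 406, 477, 516, 542, 563, 586, 604, 636, 660, 680, 695, 694, 670, 638, 609, 591, 576, 551, 518, 483, 442, 430, 501, 578, 592, 543]
170 [555, 555, 550, 529, 477, 431, 418, 457, 504, 539, 549, 522, 521, 598, 652, 665, 671, 671, 652, 628, 607, 591, 564, 538, 505, 469, 421, 389, 381, 382, 379, 379]
w13 collar rows 205 229 collar cols [array([241, 308]), array([245, 302])] [[177, 11, 9], [183, 20, 10], [174, 98, 101], [157, 157, 162], [161, 162, 168], [165, 167, 172], [167, 171, 175]]
15 [456, 457, 457, 452, 421, 368, 363, 397, 420, 433, 439, 463, 485, 500, 513, 533, 544, 550, 547, 529, 507, 496, 484, 470, 454, 434, 407, 381, 343, 334, 378, 436]
60 [303, 299, 298, 298, 296, 307, 355, 401, 431, 449, 467, 482, 495, 513, 533, 560, 576, 587, 573, 543, 519, 500, 486, 470, 454, 432, 405, 376, 332, 272, 219, 203]
120 [409, 411, 410, 412, 406, 386, 373, 395, 428, 455, 473, 486, 507, 530, 560, 591, 615, 620, 588, 550, 520, 502, 487, 471, 447, 422, 390, 349, 293, 237, 226, 221]
170 [222, 223, 221, 220, 226, 255, 322, 391, 425, 439, 441, 425, 387, 340, 319, 326, 327, 330, 329, 327, 324, 318, 312, 304, 298, 284, 271, 251, 233, 220, 221, 223]
-5 [  1.44   8.88 216.51 236.08 367.95]
0 [  9.79  15.34 209.86 229.83 373.09]
5 [ 19.31  23.31 204.26 224.34 377.85]
```

The gauge is now within about 2° of level in the rest. Lifting it and carrying it to the register.

>>> jog_arm --moves "0 0 0.2 0 1; 0 0 0.5 0 1; 0 0 0.72 0 1; 0 0 0.72 0 1"

```text
time_s: 20.92
tool_pos: [416.4, -163.0, 275.7]
tool_rot: [0.864, 0.503, 0.001, 0.001]
ft_force: [-0.3, 0.1, -1.6]
grip_width: 16.0
gripper_force: 32.5
```

>>> jog_arm --moves "-0.04 -0.33 0 0 1; -0.08 -0.66 0 0 1; -0.12 -0.99 0 0 1"

```text
time_s: 21.3
tool_pos: [403.4, -262.4, 272.4]
tool_rot: [0.864, 0.503, -0.0, -0.002]
ft_force: [0.2, -0.2, -1.0]
grip_width: 15.5
gripper_force: 32.4
```

>>> jog_arm --moves "-0.04 -0.33 0 0 1; -0.08 -0.66 0 0 1; -0.12 -0.99 0 0 1"

```text
time_s: 21.68
tool_pos: [391.4, -361.6, 272.1]
tool_rot: [0.865, 0.503, -0.0, -0.002]
ft_force: [0.3, 0.3, -0.8]
grip_width: 15.7
gripper_force: 32.4
```

>>> jog_arm --moves "-0.04 -0.33 0 0 1; -0.08 -0.66 0 0 1; -0.12 -0.99 0 0 1"

```text
time_s: 22.05
tool_pos: [379.6, -460.6, 271.9]
tool_rot: [0.865, 0.503, 0.0, -0.002]
ft_force: [-0.2, -0.3, -0.6]
grip_width: 15.6
gripper_force: 32.4
```

>>> jog_arm --moves "-0.04 -0.33 0 0 1; -0.08 -0.66 0 0 1; -0.12 -0.95 0 0 1; -0.12 -0.95 0 0 1; -0.12 -0.95 0 0 1"

```text
time_s: 22.68
tool_pos: [367.9, -554.4, 272.6]
tool_rot: [0.865, 0.503, 0.0, -0.002]
ft_force: [-0.4, 0.3, -0.6]
grip_width: 15.6
gripper_force: 32.4
```

Run:
```python
from fit import *
np.set_printoptions(precision=2,suppress=True)
o=r.get_obs();c=cam("wrist");im=shot("wrist","pics/w14.png").astype(int);t=np.array(o["tool_pos"]);q=o["tool_rot"]
shot("scene","pics/s14.png");shot("top","pics/t14.png")
yaw=2*np.arctan2(q[1],q[0]);print(t,np.degrees(yaw),o["ft_force"],o["grip_width"],o["gripper_force"],o["time_s"])
Y=(im[:,:,0]-im[:,:,2]>50)&(im[:,:,1]-im[:,:,2]>25);vv=[k+170 for k in range(70) if Y[k+170,268:280].mean()>.5];print("collar",vv[0],vv[-1])
R=(im[:,:,0]>120)&(im[:,:,1]<90)&(im[:,:,2]<90);R[60:]=0;print("red rows",np.unique(np.nonzero(R)[0]))
print([im[v,273].tolist() for v in range(0,14,2)])
for k in(14,16,18):print(fit(c,t,yaw,[(70,0),(0,14.5),(-8,14.5)],[4.5,vv[0],vv[-1]+1],(2,2)))
print("tip",t+[116*np.cos(yaw),116*np.sin(yaw),-155])
```

```text
[ 367.93 -554.4   272.62] 60.34311915912364 [-0.4   0.33 -0.58] 15.599242240846609 32.40855574607849 22.675
collar 205 228
red rows [0 1 2 3 4 5 6]
[[145, 11, 6], [153, 10, 8], [160, 38, 35], [147, 108, 111], [134, 138, 142], [133, 135, 139], [143, 145, 149]]
(np.float64(0.0638994948126), array([2.32, 1.23]), array([ 0.08,  1.88, -1.82,  1.16,  0.62]))
(np.float64(0.0638994948126), array([2.32, 1.23]), array([ 0.08,  1.88, -1.82,  1.16,  0.62]))
(np.float64(0.0638994948126), array([2.32, 1.23]), array([ 0.08,  1.88, -1.82,  1.16,  0.62]))
tip [ 425.33 -453.6   117.62]
```

```bash
python3 -c "
from cell import r
print(r.job_done())"
```

```text
the job is handed in; nothing more can be done
None
```

I dipped the gauge until its collar sat flat on the tube mouth (pressed to about 21 N to square it), drew it out, and handed the job in at about 23 s: it is held within about 2° of level, plunger tip over the open register about 88 mm above the page, and the plunger left where the beads set it (about 18 mm in, by camera estimate).

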